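# Make up two orders of terracotta ware

## Robot

A 6-joint arm with a two-finger parallel gripper is mounted at the origin on the work surface. World frame = base frame: x ahead of the robot, y to its left, z up, the work surface at z = 0. Lengths are in mm, angles in rad, forces in N, time in s.
With the tool pointing down it reaches from about 350 to 800 mm from the base axis. Payload 7.3 kg.
Tool frame: the origin (TCP) lies between the finger pads; the fingertips stand 17 mm ahead of it and the grasp point (between the pads) lies 2 mm behind it (ctrl.tip_reach is the z of the fingertips in the tool frame, in mm); z points along the fingers, y is the line along which they close (so a half turn about z gives the same grasp; the last joint's range is limited). The gripper opens to 85 mm and grips with 20 to 120 N. Pads are 22 mm wide; open, the fingers measure 114 mm over their backs; the gripper's body (76 mm by 85 mm) begins 54 mm behind the grasp point. The pads swing forward as they close: fully open they stand 13 mm farther back than shut.
Start: joints at [1.139, 0.342, 1.524, -0, 1.275, -0.146], TCP at [147.995, 503.727, 248.322] pointing down, gripper open.
Joint ranges: [-2.53, 2.53], [-0.77, 2.02], [0.04, 2.7], [-1, 4.14], [0.28, 2.66], [-3.11, 3.11]. Speed limits (rad/s): [2.57, 2.57, 3.14, 3.14, 3.14, 3.14].

## Interface

Orientations are given as a rotation vector (axis times angle).
In Python, from cell import ctrl gives the robot as it stands.
- The arm moves only by the tool send_rows, never from a script. Its argument "motion" is a list of rows, each a list of 7 numbers: the shift along the tool's x, y, z in mm, then the turn, a rotation vector about the tool's x, y, z in rad, then the finger opening in mm, from 0 to 85.4. A call has 1 to 20 rows; each row shifts and turns the commanded pose from where the row before left it, along the tool's axes as they then stand; what a row does not reach is not made up. A row lasts 1/12 s, in which the tool goes at most 41.7 mm and 7.16 degrees, less where a joint would pass 70% of its speed; a pose out of reach is approached as far as the arm can. A call with a gripper value outside its range is refused whole. The fingers move at their own pace and stop on an object; "grip_force" is the grip in N (left out, the last holds). Time passes only in rows, so rows that do not move let the fingers close. It gives the time, the measured TCP pose, the force, the opening and the grip force at its end, in the units of the state.
- ctrl.sense(): the state, without advancing time (a new reading comes with each control period).
- ctrl.snapshot(name): name is "scene" or "top" or "wrist"; returns the picture (420x560x3 uint8, red, green, blue); there is no depth.
- ctrl.calibration(name): a dict with "vfov" (degrees; the focal length in pixels is half the picture's height over the tangent of half this angle, whatever the lens; pixels are square), "cx", "cy" (the principal point, pixels), "rvec" (rotation vector, rad) and "tvec" (3), from world to camera coordinates, as OpenCV has them. Camera axes: x right, y down, z forward; pixel columns grow to the right and rows downward; lengths in mm; the calibration is good to about 2 mm. A picture is of the moment at which its call begins: read the wrist's pose just before it. calibration takes no time and is no camera call; for the wrist camera it gives the pose at the moment of the call.
- ctrl.hand_in(): hands the job in; it is judged then, once.
The state is a dict: "clock": time; "qpos": joint angles; "joint_vel": joint speeds; "joint_torque": joint torques, N m; "tool_pos": TCP position; "tcp_rot": TCP orientation; "contact_force": force on the tool from outside, world axes, zero at the start; "wrist_torque": the same for the moment, N m; "width": opening from 0.0 (shut) to 1.0 (fully open); "finger_force": force on a finger pad.
Only numpy, scipy, OpenCV 4.12 (cv2) and the standard library are available. Lean on these libraries where they do the work, as an engineer would, in place of code of your own. Each camera call takes 0.05 s, during which the arm holds its last target. There are 200 camera calls.

## Task

Make up two orders from the fired ware on the bench: in the square tray a planting set, the saucer with the small flower pot standing in it, and in the long tray, where the lidded jar already stands, a table set, made up by adding the bud vase and the candlestick. Everything stands upright and flat, wholly inside its tray, and in the long tray the three pieces have a finger's width of clear space between them. Set each piece down rather than dropping it, do not knock the vase, candlestick and jar together, and leave the jar, the big pot and the kiln prop where they stand.

Things in the scene. Friction and masses are not known exactly. Their poses are not given: they have to be found in the camera images.
- saucer: Stock: round unglazed terracotta saucer, a shallow straight-sided dish 66 mm across at the rim (62 mm at the foot) and 16 mm high, with a 4 mm wall and a 5 mm thick floor; the flat inner floor is about 54 mm across. Origin at the centre of its underside, z up. Loose, 40 to 85 g.
- small_pot: Stock: the small terracotta flower pot, 55 mm high, open at the top, 32 mm across at the foot, widening to 44 mm, with an upright collar 52 mm across over its top 16 mm. Origin at the centre of its underside, z up. Loose, 60 to 130 g.
- vase: Stock: terracotta bud vase, 85 mm high: a straight round body 50 mm across from 8 to 45 mm height (foot 44 mm), a shoulder and then a thin neck 24 mm across that flares to a wide dark mouth, 40 mm across, at the top. Origin at the centre of its underside, z up. Loose, 125 to 255 g.
- candlestick: Stock: terracotta candlestick, low and broad, 54 mm high: a flat disc foot 60 mm across (52 mm at the underside) and 9 mm thick, a stem 20 mm across, and a cylindrical cup 30 mm across from 30 to 54 mm height with a 17 mm dark candle hole in its top. Origin at the centre of its underside, z up. Loose, 95 to 200 g.
- square_tray: Square pale wooden tray, fixed to the bench, 180 x 180 mm outside and 16 mm high, rim walls 6 mm thick, inner floor 6 mm above the bench. Origin at the centre of its underside; x and y along its sides.
- long_tray: Long pale wooden tray, fixed to the bench, 300 mm (along its x) by 146 mm (along its y) outside and 16 mm high, rim walls 6 mm thick, inner floor 6 mm above the bench. Origin at the centre of its underside. The jar stands in it, anywhere up to 85 mm from the middle along its length.
- jar: Squat terracotta jar closed with a knobbed lid (one piece), 58 mm across and 70 mm high, already standing in the long tray; to be left there. Origin at the centre of its underside. Loose.
- big_pot: Bystander: the larger terracotta flower pot, 78 mm high, 70 mm across the collar, standing among the stock; belongs to no order. Origin at the centre of its underside. Loose.
- kiln_prop: Bystander: pale tubular kiln prop, an upright tube 48 mm across and 50 mm high, standing among the stock; belongs to no order. Origin at the centre of its underside. Loose.
There are look-alikes about, which are no part of the job. Leave any turquoise or yellow look-alike of the small_pot alone.

How it is judged (in metres and radians):
At the end, for the whole second after the job is handed in: Saucer flat on the square tray's floor inside the rim, small pot upright in it (within 10 mm of centre). Vase and candlestick upright on the long tray's floor inside the rim, at least 5 mm clear of each other and the jar. Jar moved under 10 mm, big pot and prop under 15 mm. All at rest (x of saucer in the frame of square_tray between -0.055 and 0.055 m and y of saucer in the frame of square_tray between -0.055 and 0.055 m and z of saucer in the frame of square_tray between 0.003 and 0.01 m and x of vase in the frame of long_tray between -0.122 and 0.122 m and y of vase in the frame of long_tray between -0.045 and 0.045 m and z of vase in the frame of long_tray between 0.003 and 0.01 m and x of candlestick in the frame of long_tray between -0.118 and 0.118 m and y of candlestick in the frame of long_tray between -0.041 and 0.041 m and z of candlestick in the frame of long_tray between 0.003 and 0.01 m and x of jar in the frame of long_tray between -0.125 and 0.125 m and y of jar in the frame of long_tray between -0.05 and 0.05 m and z of jar in the frame of long_tray between 0.003 and 0.01 m and horizontal distance between small_pot and saucer below 0.01 m and z of small_pot in the frame of saucer between 0.002 and 0.009 m and angle between each of saucer, small_pot, vase, candlestick, jar's own z axis and vertical below 0.1 rad and horizontal distance between vase and jar above 0.059 m and horizontal distance between candlestick and jar above 0.064 m and horizontal distance between vase and candlestick above 0.06 m and distance of jar from where it was at the start of the episode below 0.01 m and distance of each of big_pot, kiln_prop from where it was at the start of the episode below 0.015 m and linear speed of each of saucer, small_pot, vase, candlestick below 0.02 m/s); the robot touches nothing.
It fails at once if the jar is shifted by more than 10 mm (distance of jar from where it was at the start of the episode above 0.01 m).
It fails at once if the big pot or the kiln prop is shifted by more than 15 mm (distance of any of big_pot, kiln_prop from where it was at the start of the episode above 0.015 m).
It fails at once if the vase, the candlestick and the jar knock against one another (contact force between any of vase, candlestick and jar above 0.5 N or contact force between vase and candlestick above 0.5 N).
It fails at once if a piece of stock is let fall: nothing touches it while its underside is more than 35 mm above the bench ((height (world z) of saucer above 0.035 m and contact force between saucer and anything else below 0.001 N) or (height (world z) of small_pot above 0.035 m and contact force between small_pot and anything else below 0.001 N) or (height (world z) of vase above 0.035 m and contact force between vase and anything else below 0.001 N) or (height (world z) of candlestick above 0.035 m and contact force between candlestick and anything else below 0.001 N)).
It also fails if it takes over 112 s, if anything falls off the work surface, if the arm or the gripper's body presses on something with over 40 N, if the wrist force passes 120 N, or if a joint passes its speed limit or range.

## Working session

There is one attempt and no reset: what is moved stays moved. The work goes in short steps, Python scripts to look and compute and a tool call to move; the robot and the scene stay as the last step left them, time stands still between calls to the robot, and variables do not carry over. Pictures are saved under pics/ and viewed, at most 15 in all, crops included, and the job is handed in when it is done.

Besides the shell and the picture viewer there is one more tool, called after "Request:" as a command line: name --pt "numbers of a row" for each row, then --argument value for the rest. send_rows: Moves the arm, as the interface text tells. Its arguments: {"type":"object","properties":{"motion":{"type":"array"},"grip_force":{"type":"number"}},"required":["motion"]}

```bash
mkdir -p pics; python3 - <<'E'
from cell import ctrl
import cv2
for n in("top","scene"):
    im=ctrl.snapshot(n); cv2.imwrite(f"pics/{n}0.png",im[:,:,::-1]); print(n,ctrl.calibration(n))
print(ctrl.sense(), ctrl.tip_reach)
E
```

```text
top {'vfov': 45.573501424067175, 'cx': 272.9322788438148, 'cy': 209.06677701919074, 'rvec': array([ 2.12895472, -2.15994997,  0.13451262]), 'tvec': array([ 10.36890397, 621.10201077, 932.60793396])}
scene {'vfov': 52.71970756493665, 'cx': 282.38553074198427, 'cy': 203.91986377742742, 'rvec': array([ 1.77409902,  1.76759945, -0.69329008]), 'tvec': array([ -26.89972023, -398.99000757, 1351.79578232])}
{'clock': 0.1, 'qpos': array([ 1.13902728e+00,  3.42644357e-01,  1.52492723e+00,  2.15031003e-05,
        1.27543312e+00, -1.46014558e-01]), 'joint_vel': array([-0.00116204, -0.00370967, -0.0033609 , -0.00102829, -0.00063395,
        0.00032851]), 'joint_torque': array([ 2.51072248e-03, -4.34436142e+01, -2.46496081e+01, -1.01241102e-05,
        4.59885341e-03,  3.07400978e-05]), 'tool_pos': array([147.8216503 , 503.3994967 , 247.69796227]), 'tcp_rot': array([-4.47286057e-01, -3.10916127e+00,  2.11664120e-03]), 'contact_force': array([-0.86690476,  0.33636186, -1.12308069]), 'wrist_torque': array([ 0.00521368,  0.01600357, -0.01749247]), 'finger_force': 0.0, 'width': 0.9984702244408318} 17.0
```

View pics/top0.png

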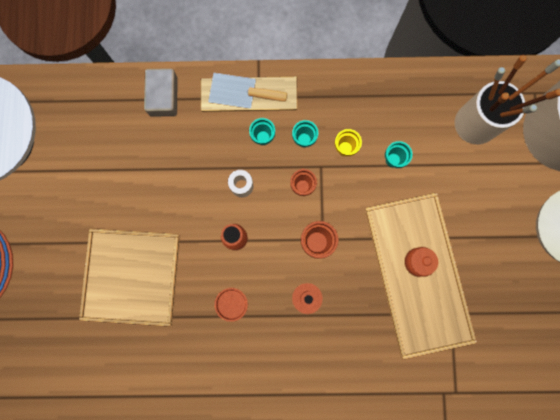

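View pics/scene0.png

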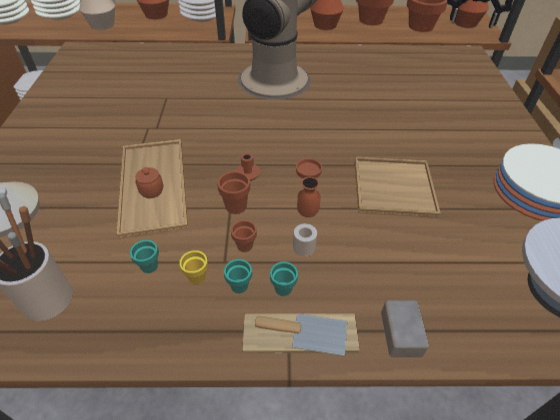

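The top view shows the reds: the saucer at (231,304), vase at (233,236), candlestick at (308,298), small red pot at (303,183), big pot at (319,239) and jar at (421,261). The kiln prop is at (240,182). Small-pot look-alikes are turquoise at (262,131), (305,133) and (399,154), and yellow at (348,142). The only red pot of small size is (303,183), so that is my choice; the big pot is the larger one at (319,239).

```bash
cat >h.py <<'E'
import numpy as np,cv2
from cell import ctrl
def ray(cal,uv,z):
    R=cv2.Rodrigues(np.array(cal["rvec"]))[0]; t=np.array(cal["tvec"]); f=210/np.tan(np.radians(cal["vfov"]/2))
    C=-R.T@t; d=R.T@np.array([(uv[0]-cal["cx"])/f,(uv[1]-cal["cy"])/f,1]); return C+d*(z-C[2])/d[2]
def proj(cal,P):
    R=cv2.Rodrigues(np.array(cal["rvec"]))[0]; f=210/np.tan(np.radians(cal["vfov"]/2))
    p=R@np.array(P,float)+cal["tvec"]; return f*p[:2]/p[2]+[cal["cx"],cal["cy"]]
def red(im):
    r,g,b=[im[:,:,i].astype(float) for i in range(3)]
    return ((r>2.0*g)&(r>60)&(b>0.45*g)&(g<110)).astype(np.uint8)
E
python3 - <<'E'
from h import *
im=cv2.imread("pics/top0.png")[:,:,::-1]; c=ctrl.calibration("top")
print("cam",ray(c,(280,210),900)); 
for n,cs in dict(sq=[(90,230),(179,234),(170,325),(80,319)],lg=[(367,208),(437,195),(475,343),(404,357)]).items():
    P=np.array([ray(c,q,16)[:2] for q in cs]); print(n,P.round(),"ctr",P.mean(0).round(1),np.linalg.norm(P-np.roll(P,1,0),axis=1).round())
m=red(im); n,l,s,ce=cv2.connectedComponentsWithStats(m)
for i in range(1,n):
    if s[i,4]>150: 
        k,_=cv2.findContours((l==i).astype(np.uint8),0,2); (u,v),r=cv2.minEnclosingCircle(max(k,key=len)); print(s[i],(round(u,1),round(v,1)),round(r,1),ce[i].round(1))
d=(im.max(2)<45).astype(np.uint8); n,l,s,ce=cv2.connectedComponentsWithStats(d)
for i in range(1,n):
    if s[i,4]>30 and 200<ce[i][0]<340 and ce[i][1]>170: print("dark",s[i],ce[i].round(1),ray(c,ce[i],85).round(),ray(c,ce[i],54).round())
g=[("small",(303,183),55),("big",(319,239),78),("prop",(240,182),50),("saucer",(231,304),16),("jar",(421,261),60)]
for a,q,z in g: print(a,ray(c,q,z).round())
cv2.imwrite("pics/crop.png",cv2.resize(im[110:330,190:440,::-1],None,fx=3,fy=2.7))
E
```

```text
cam [502.28624414  -9.84906548 900.        ]
sq [[588. 369.]
 [578. 190.]
 [400. 205.]
 [414. 382.]] ctr [494.8 286.5] [175. 179. 178. 177.]
lg [[ 624. -187.]
 [ 648. -328.]
 [ 359. -383.]
 [ 334. -246.]] ctr [ 491.4 -285.9] [296. 143. 295. 140.]
[292 170  24  23 266] (302.7, 182.3) 12.4 [303.3 179. ]
[304 223  32  32 504] (319.6, 238.6) 16.7 [320.7 237.2]
[222 225  25  24 173] (234.0, 236.8) 12.4 [238.1 240.5]
[405 248  18  28 169] (418.6, 261.7) 13.7 [411.3 262.4]
dark [225 227  14  15 160] [231.4 234.2] [569.  79.  85.] [572.  82.  54.]
small [670. -58.  55.]
big [559. -84.  78.]
prop [675.  65.  50.]
saucer [439.  86.  16.]
jar [ 516. -276.   60.]
```

View pics/crop.png

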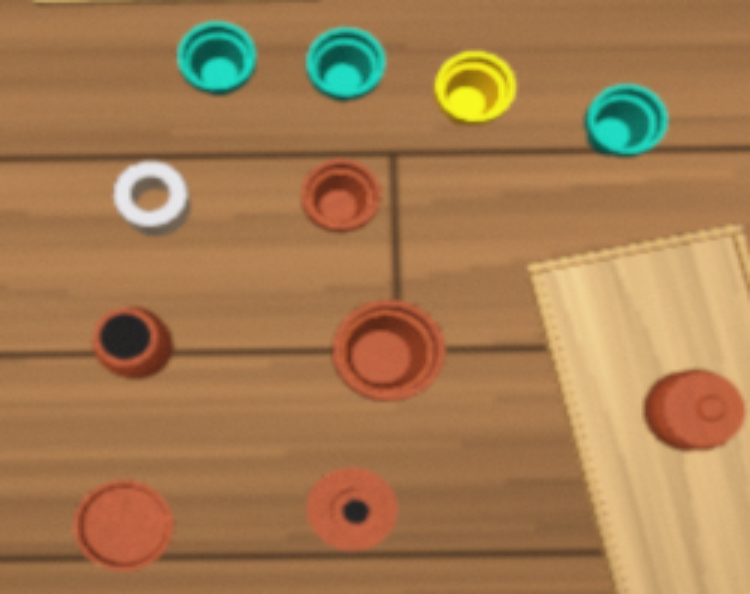

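The crop confirms the choices: small red pot at crop (340,195), vase with dark mouth (125,335), saucer (123,525), candlestick (352,510). First I move over the saucer with the tool aligned to the world axes.

Request:
send_rows --pt "0 0 0 0 0 -0.0956 85" --pt "0 0 0 0 0 -0.0956 85" --pt "0 0 0 0 0 -0.0956 85" --pt "-17 -24.5 0 0 0 0 85" --pt "-17 -24.5 0 0 0 0 85" --pt "-17 -24.5 0 0 0 0 85" --pt "-17 -24.5 0 0 0 0 85" --pt "-17 -24.5 0 0 0 0 85" --pt "-17 -24.5 0 0 0 0 85" --pt "-17 -24.5 0 0 0 0 85" --pt "-17 -24.5 0 0 0 0 85" --pt "-17 -24.5 0 0 0 0 85" --pt "-17 -24.5 0 0 0 0 85" --pt "-17 -24.5 0 0 0 0 85" --pt "-17 -24.5 0 0 0 0 85" --pt "-17 -24.5 0 0 0 0 85" --pt "-17 -24.5 0 0 0 0 85" --pt "-17 -24.5 0 0 0 0 85" --pt "-17 -24.5 0 0 0 0 85" --pt "0 0 0 0 0 0 85"

```text
clock: 1.77
tool_pos: [422.8, 108.6, 248.0]
tcp_rot: [0.004, 3.141, -0.002]
contact_force: [-0.0, -0.1, 0.2]
width: 0.994
finger_force: 0.0
```

```bash
cat >>h.py <<'E'
def pose():
    s=ctrl.sense(); R=cv2.Rodrigues(np.array(s["tcp_rot"]))[0]
    print("t",round(s["clock"],2),"tcp",s["tool_pos"].round(1),"yaw_y",np.degrees(np.arctan2(R[1,1],R[0,1])).round(1),"tilt",np.degrees(np.arccos(-R[2,2])).round(2),"w",round(s["width"],3),"q",s["qpos"].round(2),"F",s["contact_force"].round(1)); return s,R
def togo(P):
    s,R=pose(); print("tool delta",(R.T@(np.array(P)-s["tool_pos"])).round(1))
def look(name):
    cal=ctrl.calibration("wrist"); im=ctrl.snapshot("wrist"); cv2.imwrite(f"pics/{name}.png",im[:,:,::-1]); return cal,im
E
python3 - <<'E'
from h import *
pose(); c,im=look("w1")
print("cam",ray(c,(280,210),0), (-cv2.Rodrigues(c["rvec"])[0].T@c["tvec"]).round())
n,l,s,ce=cv2.connectedComponentsWithStats(red(im))
for i in range(1,n):
    if s[i,4]>400: print(s[i],ce[i].round(),ray(c,ce[i],16).round(1))
E
```

```text
t 1.77 tcp [422.8 108.6 248. ] yaw_y 89.8 tilt 0.1 w 0.994 q [ 0.08  0.18  1.75 -0.    1.21 -1.49] F [-0.  -0.1  0.2]
cam [462.80693204 110.32405432   0.        ] [344. 108. 374.]
```

View pics/w1.png

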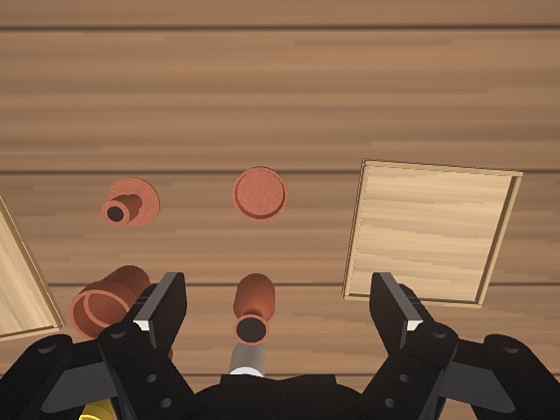

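The wrist view shows the saucer at about (260,193), the candlestick foot at (133,201) with its hole at (116,213), the vase mouth at (251,330) and the square tray on the right. My red mask is too strict here, so I'll retune it from sampled colours.

```bash
cat >>h.py <<'E'
def red(im):
    lab=cv2.cvtColor(np.ascontiguousarray(im),cv2.COLOR_RGB2LAB).astype(int); hsv=cv2.cvtColor(np.ascontiguousarray(im),cv2.COLOR_RGB2HSV)
    return ((lab[:,:,1]-128>0.92*(lab[:,:,2]-128)) & (lab[:,:,1]>146)).astype(np.uint8)
def blobs(im,amin=150):
    k=cv2.getStructuringElement(2,(3,3)); m=cv2.morphologyEx(red(im),2,k); o=[]
    for q in cv2.findContours(m,0,1)[0]:
        if cv2.contourArea(q)>amin: o.append((cv2.fitEllipse(cv2.convexHull(q)),cv2.boundingRect(q)))
    return o
E
python3 - <<'E'
from h import *
im=cv2.imread("pics/w1.png")[:,:,::-1]; c=ctrl.calibration("wrist")
t=cv2.imread("pics/top0.png")[:,:,::-1]; ct=ctrl.calibration("top")
for p in[(260,193),(140,190),(251,295),(260,60)]: print(im[p[1],p[0]], cv2.cvtColor(im[p[1]:p[1]+1,p[0]:p[0]+1].copy(),cv2.COLOR_RGB2LAB).ravel())
for nm,I,C in(("w",im,c),("t",t,ct)):
  for e,b in blobs(I): print(nm,np.round(e[0],1),np.round(e[1],1),b,"z16",ray(C,e[0],16)[:2].round(1),"z55",ray(C,e[0],55)[:2].round(1))
print("hole top",ray(ct,(308.3,299.5),54),"wrist",ray(c,(116,213.5),54),"footw",ray(c,(133,201),7))
print("vase mouth top",ray(ct,(231.4,234.2),85),"wrist",ray(c,(251,330),85))
for q in [(363,159),(522,174),(481,306),(345,299)]: print(ray(c,q,16).round(1))
E
```

```text
[178 105  83] [133 155 153]
[175 105  81] [132 154 153]
[133  75  56] [ 98 151 150]
[164 123  94] [140 140 150]
w [100.5 308.4] [48.6 71.7] (69, 287, 68, 53) z16 [ 589.1 -121.3] z55 [562.3 -96.2]
w [254.4 311.8] [41.8 70.2] (233, 280, 42, 65) z16 [594.9  78.6] z55 [567.5  82. ]
w [129.5 203.4] [50.4 59.2] (101, 177, 58, 50) z16 [447.2 -63. ] z55 [435.9 -44.2]
w [259.4 193.9] [54.1 55.7] (232, 167, 56, 55) z16 [436.3  88.5] z55 [426.2  90.8]
t [230.6 304.4] [31.3 31.8] (215, 289, 32, 32) z16 [438.   87.1] z55 [440.   83.3]
t [306.9 298.1] [28.  28.9] (293, 284, 29, 29) z16 [448.1 -62.4] z55 [449.6 -60.3]
t [419.2 261.6] [27.  28.7] (405, 248, 28, 28) z16 [ 516.1 -285. ] z55 [ 515.  -274.1]
t [233.7 236.4] [23.4 25.7] (222, 224, 25, 25) z16 [571.   80.6] z55 [567.8  77. ]
t [319.1 239.3] [35.2 36.4] (301, 221, 37, 37) z16 [562.9 -89.1] z55 [560. -86.]
t [303.  181.9] [24.5 25.3] (291, 169, 25, 26) z16 [679.3 -59.8] z55 [671.8 -57.8]
hole top [447.01465738 -62.89389433  54.        ] wrist [447.12578496 -60.37598808  54.        ] footw [446.84101302 -62.62474955   7.        ]
vase mouth top [569.46380849  78.59841959  85.        ] wrist [569.32908996  80.31564256  85.        ]
[396.6 204.7  16. ]
[414.2 385.7  16. ]
[587.3 372.6  16. ]
[576.2 195.6  16. ]
```

Both views agree within 2 mm: saucer (437,88), candlestick (447,-62), vase (569,79.5), pot (672,-58), square tray centre (494,288). One check on how far the open fingertips reach before going low.

```bash
python3 - <<'E'
from h import *
c=ctrl.calibration("wrist"); print(c["vfov"])
for z in(4,10,17):
    print(z,[proj(c,[422.8+dx,108.6+s*42.5,248-z]).round() for dx in(-11,11) for s in(-1,1)])
t=ctrl.calibration("top")
print("knob",ray(t,(427,260.7),70), "pot foot",ray(t,(303,183),55))
P=np.array([ray(t,q,16)[:2] for q in[(367,208),(437,195),(475,343),(404,357)]]);m=(P[0]+P[1]-P[2]-P[3])/2;th=np.arctan2(m[1],m[0]);print("long yaw",np.degrees(th))
ct=P.mean(0);ux=np.array([np.cos(th),np.sin(th)]);uy=np.array([-ux[1],ux[0]]);j=np.array([515.5,-281]);print("jar local",(j-ct)@ux,(j-ct)@uy)
for a in(-80,-75,106,108): print(a,ct+a*ux)
E
```

```text
66.40697930961196
4 [array([182., 269.]), array([370., 268.]), array([186., 310.]), array([366., 310.])]
10 [array([185., 263.]), array([366., 262.]), array([190., 303.]), array([362., 303.])]
17 [array([189., 256.]), array([362., 256.]), array([193., 295.]), array([359., 295.])]
knob [ 515.96179119 -284.47836002   70.        ] pot foot [669.62223906 -57.73824184  55.        ]
long yaw 11.27377355032707
jar local 24.593558660724366 0.11173135727857253
-80 [ 412.9464959  -301.55732947]
-75 [ 417.85001714 -300.57984317]
106 [ 595.35748599 -265.19483925]
108 [ 597.31889449 -264.80384473]
```

Request:
send_rows --pt "-7 -10 20 0 0 0 85" --pt "-7 -10.5 20 0 0 0 85" --pt "0 0 24 0 0 0 85" --pt "0 0 24 0 0 0 85" --pt "0 0 24 0 0 0 85" --pt "0 0 24 0 0 0 85" --pt "0 0 24 0 0 0 85" --pt "0 0 20 0 0 0 85" --pt "0 0 18 0 0 0 85" --pt "0 0 12 0 0 0 85" --pt "0 0 10 0 0 0 85" --pt "0 0 6 0 0 0 85" --pt "0 0 3 0 0 0 85" --pt "0 0 0 0 0 0 85" --pt "0 0 0 0 0 0 85"

```text
clock: 3.07
tool_pos: [434.5, 91.9, 19.6]
tcp_rot: [-0.002, 3.141, 0.0]
contact_force: [-0.5, 1.1, 0.0]
width: 0.998
finger_force: 0.0
```

Open, the tips are only about 4 mm ahead of the TCP, so I can go lower. I'll trim the position, then close.

Request:
send_rows --pt "-2.5 -3.5 0 0 0 0 85" --pt "0 0 5 0 0 0 85" --pt "0 0 0 0 0 0 85" --pt "0 0 0 0 0 0 74" --pt "0 0 0 0 0 0 68" --pt "0 0 0 0 0 0 62" --pt "0 0 0 0 0 0 60" --pt "0 0 0 0 0 0 60" --pt "0 0 0 0 0 0 60" --pt "0 0 0 0 0 0 60" --grip_force 30

```text
clock: 3.9
tool_pos: [436.9, 88.0, 15.0]
tcp_rot: [-0.001, 3.141, 0.0]
contact_force: [-2.7, -1.2, 8.4]
width: 0.748
finger_force: 30.7
```

```bash
python3 -c "
from h import *
togo([437,88,60])"
```

```text
t 3.9 tcp [436.9  88.   15. ] yaw_y 90.0 tilt 0.03 w 0.748 q [ 0.03  0.56  2.    0.    0.59 -1.55] F [-2.7 -1.2  8.4]
tool delta [ -0.1   0.  -45. ]
```

Gripped at 64 mm, as expected. Lift and carry to the centre of the square tray.

Request:
send_rows --pt "0 0 -4 0 0 0 60" --pt "0 0 -8 0 0 0 60" --pt "0 0 -12 0 0 0 60" --pt "0 0 -12 0 0 0 60" --pt "-2 6 0 0 0 0 60" --pt "-5 17 0 0 0 0 60" --pt "-7 25 0 0 0 0 60" --pt "-7 25 0 0 0 0 60" --pt "-7 25 0 0 0 0 60" --pt "-7 25 0 0 0 0 60" --pt "-7 25 0 0 0 0 60" --pt "-7 25 0 0 0 0 60" --pt "-5 17 0 0 0 0 60" --pt "-3 10 0 0 0 0 60" --pt "0 0 0 0 0 0 60" --pt "0 0 0 0 0 0 60"

```text
clock: 5.23
tool_pos: [493.1, 288.0, 49.8]
tcp_rot: [0.003, -3.141, 0.001]
contact_force: [-0.1, -0.4, -0.7]
width: 0.744
finger_force: 33.2
```

```bash
python3 - <<'E'
from h import *
s,R=pose(); c,im=look("w2")
for e,b in blobs(im): print(np.round(e[0],1),np.round(e[1],1),b,ray(c,e[0],50).round(1))
E
```

```text
t 5.23 tcp [493.1 288.   49.8] yaw_y 90.1 tilt 0.07 w 0.744 q [ 0.39  0.65  1.62 -0.    0.87 -1.18] F [-0.1 -0.4 -0.7]
[277.7 292.7] [126.3 144.3] (206, 230, 144, 126) [493.6 287.2  50. ]
```

View pics/w2.png

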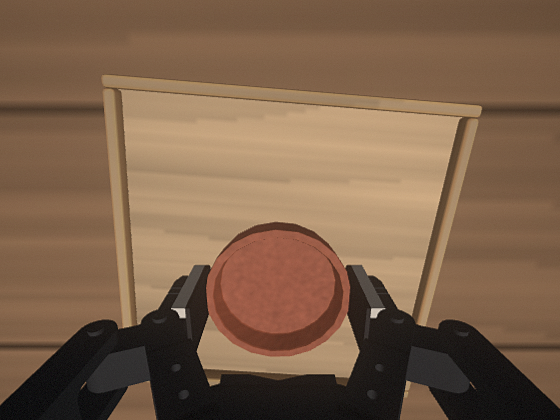

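The saucer is held flat in the pads at (278,293), over the tray. Lower, release and retreat.

Request:
send_rows --pt "0 0 10 0 0 0 60" --pt "0 0 10 0 0 0 60" --pt "0 0 5 0 0 0 60" --pt "0 0 3 0 0 0 60" --pt "0 0 0.5 0 0 0 60" --pt "0 0 0 0 0 0 60" --pt "0 0 0 0 0 0 66" --pt "0 0 0 0 0 0 70" --pt "0 0 0 0 0 0 76" --pt "0 0 0 0 0 0 85" --pt "0 0 0 0 0 0 85" --pt "0 0 0 0 0 0 85" --pt "0 0 -10 0 0 0 85" --pt "0 0 -25 0 0 0 85" --pt "0 0 -35 0 0 0 85" --pt "0 0 -35 0 0 0 85" --pt "0 0 -35 0 0 0 85" --pt "0 0 -35 0 0 0 85" --pt "0 0 0 0 0 0 85"

```text
clock: 6.87
tool_pos: [496.7, 289.4, 205.3]
tcp_rot: [-0.002, 3.129, 0.008]
contact_force: [0.4, 0.9, 1.6]
width: 0.994
finger_force: 0.0
```

```bash
python3 - <<'E'
from h import *
s,R=pose()
c,im=look("w3")
for e,b in blobs(im): print(np.round(e[0],1),np.round(e[1],1),b,ray(c,e[0],22).round(1))
im=ctrl.snapshot("top"); c=ctrl.calibration("top")
for e,b in blobs(im): print("top",np.round(e[0],1),np.round(e[1],1),b,ray(c,e[0],22).round(1))
E
```

```text
t 6.87 tcp [496.7 289.4 205.3] yaw_y 90.1 tilt 0.8 w 0.994 q [ 0.39  0.46  1.46  0.    1.21 -1.18] F [0.4 0.9 1.6]
[ 35.6 288.7] [36.5 48.4] (13, 270, 46, 39) [609.2  23.8  22. ]
[ 73.2 261.6] [49.  72.2] (40, 238, 69, 51) [576.2  71.6  22. ]
[556.3 226.5] [ 67.8 132.7] (519, 160, 41, 133) [536.8 578.8  22. ]
[275.2 187.5] [62.9 64.6] (243, 156, 65, 64) [495.  287.4  22. ]
[555.4 206.1] [ 95.4 156.6] (500, 134, 60, 143) [514.7 571.6  22. ]
top [306.8 298. ] [28.2 28.7] (293, 284, 29, 29) [448.5 -61.8  22. ]
top [129.  276.3] [30.3 31.2] (118, 261, 27, 32) [495.1 286.2  22. ]
top [419.3 261.4] [27.9 28. ] (405, 248, 29, 28) [ 516.3 -283.4   22. ]
top [233.9 236.4] [24.  24.9] (222, 224, 25, 25) [570.5  79.7  22. ]
top [319.  239.5] [35.4 36.3] (301, 222, 37, 36) [562.1 -88.6  22. ]
top [303.  182.1] [24.4 25.5] (291, 170, 25, 25) [677.7 -59.4  22. ]
```

Request:
send_rows --pt "-4 -10 0 0 0 0 85" --pt "-8 -18 0 0 0 0 85" --pt "-10.5 -25 0 0 0 0 85" --pt "-10.5 -25 0 0 0 0 85" --pt "-10.5 -25 0 0 0 0 85" --pt "-10.5 -25 0 0 0 0 85" --pt "-10.5 -25 0 0 0 0 85" --pt "-10.5 -25 0 0 0 0 85" --pt "-10.5 -25 0 0 0 0 85" --pt "-10.5 -25 0 0 0 0 85" --pt "-10.5 -25 0 0 0 0 85" --pt "-10.5 -25 0 0 0 0 85" --pt "-10.5 -25 0 0 0 0 85" --pt "-8 -24 0 0 0 0 85" --pt "-8 -18 0 0 0 0 85" --pt "-5 -8 0 0 0 0 85" --pt "-2 0 0 0 0 0 85" --pt "0 0 0 0 0 0 85" --pt "0 0 0 0 0 0 85"

```text
clock: 8.55
tool_pos: [644.0, -63.7, 196.1]
tcp_rot: [0.003, -3.14, -0.001]
contact_force: [0.0, 0.0, -0.4]
width: 0.996
finger_force: 0.0
```

```bash
python3 - <<'E'
from h import *
s,R=pose()
c,im=look("w4")
for e,b in blobs(im): print(np.round(e[0],1),np.round(e[1],1),b,ray(c,e[0],55).round(1))
E
```

```text
t 8.55 tcp [644.  -63.7 196.1] yaw_y 90.1 tilt 0.1 w 0.996 q [-0.22  0.61  1.23  0.    1.3  -1.79] F [ 0.   0.  -0.4]
[283.8 234.4] [53. 57.] (256, 208, 56, 54) [672.8 -58.6  55. ]
[461.5 113.4] [65.3 94.7] (415, 84, 94, 62) [569.   82.3  55. ]
[249.1  97.4] [ 95.8 101.6] (201, 47, 97, 102) [557.2 -86.8  55. ]
[ 9.8 45.6] [52.5 72. ] (0, 9, 39, 74) [ 520.8 -265.2   55. ]
```

View pics/w4.png

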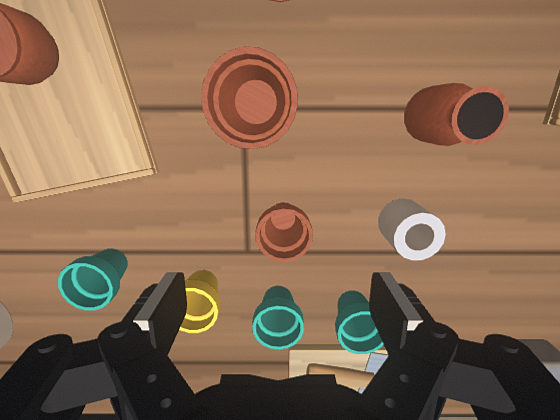

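The red pot is at (284,234), in the clear between prop, turquoise pots and big pot, measured (672.5,-58.5). Grip its collar with the TCP at z≈45.

Request:
send_rows --pt "-10 2 8 0 0 0 85" --pt "-12 2 18 0 0 0 85" --pt "-6.5 1.2 25 0 0 0 85" --pt "0 0 25 0 0 0 85" --pt "0 0 25 0 0 0 85" --pt "0 0 20 0 0 0 85" --pt "0 0 15 0 0 0 85" --pt "0 0 10 0 0 0 85" --pt "0 0 5 0 0 0 85" --pt "0 0 0 0 0 0 85" --pt "0 0 0 0 0 0 72" --pt "0 0 0 0 0 0 62" --pt "0 0 0 0 0 0 54" --pt "0 0 0 0 0 0 48" --pt "0 0 0 0 0 0 46" --pt "0 0 0 0 0 0 46" --pt "0 0 0 0 0 0 46" --pt "0 0 0 0 0 0 46" --grip_force 35

```text
clock: 10.1
tool_pos: [673.9, -59.6, 47.3]
tcp_rot: [-0.002, 3.139, -0.0]
contact_force: [-0.2, 1.6, 5.4]
width: 0.572
finger_force: 35.8
```

```bash
python3 -c "
from h import *
togo([672.5,-58.5,45])"
```

```text
t 10.1 tcp [673.9 -59.6  47.3] yaw_y 90.1 tilt 0.15 w 0.572 q [-0.2   0.81  1.29  0.    1.05 -1.77] F [-0.2  1.6  5.4]
tool delta [1.4 1.1 2.3]
```

Request:
send_rows --pt "0 0 -4 0 0 0 46" --pt "0 0 -8 0 0 0 46" --pt "0 0 -12 0 0 0 46" --pt "0 0 -18 0 0 0 46" --pt "0 0 -25 0 0 0 46" --pt "0 0 -25 0 0 0 46" --pt "0 0 -20 0 0 0 46" --pt "0 0 -6 0 0 0 46" --pt "0 0 0 0 0 0 46"

```text
clock: 10.85
tool_pos: [674.1, -59.7, 166.6]
tcp_rot: [-0.002, 3.137, -0.001]
contact_force: [-0.5, 0.2, -1.7]
width: 0.57
finger_force: 36.4
```

```bash
python3 - <<'E'
from h import *
s,R=pose()
c,im=look("w5")
for e,b in blobs(im): print(np.round(e[0],1),np.round(e[1],1),b,ray(c,e[0],55).round(1))
E
```

```text
t 10.85 tcp [674.1 -59.7 166.6] yaw_y 90.1 tilt 0.28 w 0.57 q [-0.2   0.68  1.17  0.    1.28 -1.77] F [-0.5  0.2 -1.7]
[278.4 294.3] [114.9 118.9] (220, 240, 117, 112) [746.7 -59.9  55. ]
[489.1  65. ] [ 78.1 127. ] (428, 25, 122, 82) [568.1  82.6  55. ]
[237.3  41.4] [114.4 128.6] (180, 0, 115, 106) [553.9 -87.4  55. ]
```

View pics/w5.png

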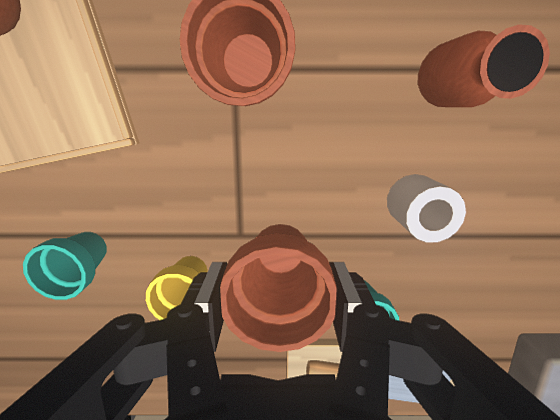

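The pot is held upright, with its rim at (278,294) between the pads. Carry it high over the vase to above the saucer.

Request:
send_rows --pt "4 8 0 0 0 0 46" --pt "8 16 0 0 0 0 46" --pt "12.4 24 0 0 0 0 46" --pt "12.4 24 0 0 0 0 46" --pt "12.4 24 0 0 0 0 46" --pt "12.4 24 0 0 0 0 46" --pt "12.4 24 0 0 0 0 46" --pt "12.4 24 0 0 0 0 46" --pt "12.4 24 0 0 0 0 46" --pt "12.4 24 0 0 0 0 46" --pt "12.4 24 0 0 0 0 46" --pt "12.4 24 0 0 0 0 46" --pt "12.4 24 0 0 0 0 46" --pt "12.4 24 0 0 0 0 46" --pt "10.5 20 0 0 0 0 46" --pt "5 10 0 0 0 0 46" --pt "2.5 5 0 0 0 0 46" --pt "0 0 0 0 0 0 46" --pt "0 0 0 0 0 0 46"

```text
clock: 12.48
tool_pos: [494.0, 286.7, 163.3]
tcp_rot: [0.002, -3.141, 0.001]
contact_force: [0.7, -0.5, -0.5]
width: 0.569
finger_force: 36.4
```

```bash
python3 - <<'E'
from h import *
s,R=pose()
c,im=look("w6")
for e,b in blobs(im): print(np.round(e[0],1),np.round(e[1],1),b,ray(c,e[0],22).round(1),ray(c,e[0],s["tool_pos"][2]+8).round(1))
E
```

```text
t 12.48 tcp [494.  286.7 163.3] yaw_y 90.1 tilt 0.05 w 0.569 q [ 0.39  0.5   1.52 -0.    1.12 -1.18] F [ 0.7 -0.5 -0.5]
[  2.8 323.5] [40.5 54.7] (0, 302, 30, 44) [617.7  14.3  22. ] [505.1 165.7 171.3]
[ 49.6 288. ] [55.1 89.1] (11, 259, 82, 60) [577.8  69.3  22. ] [487.4 190.  171.3]
[278.8 297.8] [106.4 119.8] (220, 246, 116, 106) [588.3 287.   22. ] [492.1 286.4 171.3]
[560.3 249.7] [ 49.4 111.9] (535, 190, 25, 118) [537.8 543.5  22. ] [469.7 399.9 171.3]
[279.4 204.3] [70.7 73.8] (243, 169, 74, 65) [494.8 287.4  22. ] [450.7 286.6 171.3]
```

View pics/w6.png

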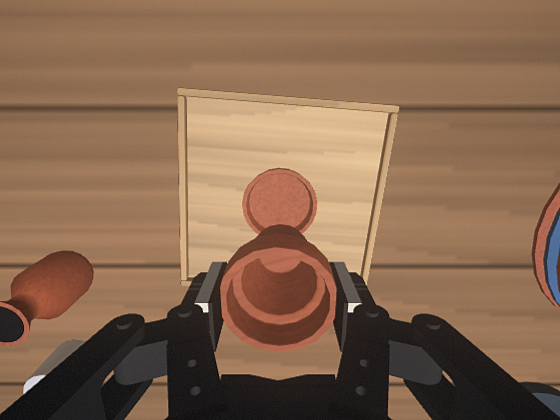

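The pot hangs centred just ahead of the saucer at (279,204). I'll trim 1.5 mm forward, lower 104.5 mm and release.

Request:
send_rows --pt "-1.5 0.5 10 0 0 0 46" --pt "0 0 20 0 0 0 46" --pt "0 0 24 0 0 0 46" --pt "0 0 20 0 0 0 46" --pt "0 0 14 0 0 0 46" --pt "0 0 8 0 0 0 46" --pt "0 0 4 0 0 0 46" --pt "0 0 2 0 0 0 46" --pt "0 0 1.5 0 0 0 46" --pt "0 0 0.8 0 0 0 46" --pt "0 0 0 0 0 0 46" --pt "0 0 0 0 0 0 46"

```text
clock: 13.53
tool_pos: [495.7, 288.0, 60.2]
tcp_rot: [-0.002, 3.14, 0.001]
contact_force: [-0.2, 0.7, -1.6]
width: 0.57
finger_force: 36.4
```

```bash
python3 -c "
from h import *
togo([495.5,287.2,58.3])"
```

```text
t 13.53 tcp [495.7 288.   60.2] yaw_y 90.1 tilt 0.07 w 0.57 q [ 0.39  0.64  1.61  0.    0.89 -1.18] F [-0.2  0.7 -1.6]
tool delta [ 0.2 -0.8  1.9]
```

Hanging free (force still the weight). Lower the last 2 mm and release slowly.

Request:
send_rows --pt "0 -0.5 1.2 0 0 0 46" --pt "0 0 0.6 0 0 0 46" --pt "0 0 0 0 0 0 46" --pt "0 0 0 0 0 0 50" --pt "0 0 0 0 0 0 53" --pt "0 0 0 0 0 0 57" --pt "0 0 0 0 0 0 64" --pt "0 0 0 0 0 0 75" --pt "0 0 0 0 0 0 85" --pt "0 0 0 0 0 0 85" --pt "0 0 -10 0 0 0 85" --pt "0 0 -25 0 0 0 85" --pt "0 0 -35 0 0 0 85" --pt "0 0 -35 0 0 0 85" --pt "0 0 -30 0 0 0 85" --pt "0 0 0 0 0 0 85"

```text
clock: 14.87
tool_pos: [498.2, 288.5, 200.3]
tcp_rot: [-0.002, 3.13, 0.008]
contact_force: [0.5, -0.1, 1.5]
width: 0.993
finger_force: 0.0
```

```bash
python3 - <<'E'
from h import *
s,R=pose()
c,im=look("w7")
for e,b in blobs(im): print(np.round(e[0],1),np.round(e[1],1),b,ray(c,e[0],66).round(1))
E
```

```text
t 14.87 tcp [498.2 288.5 200.3] yaw_y 90.1 tilt 0.72 w 0.993 q [ 0.39  0.47  1.46  0.    1.2  -1.18] F [ 0.5 -0.1  1.5]
[ 32.3 290.4] [37.  49.2] (9, 271, 47, 40) [581.9  61.2  66. ]
[ 70.4 263. ] [50.6 72.1] (37, 239, 70, 52) [553.6 102.1  66. ]
[559.4 232. ] [ 66.3 126.1] (524, 167, 36, 129) [524.3 535.6  66. ]
[276.7 191.7] [66.4 74.1] (243, 156, 67, 74) [487.6 287.7  66. ]
[557.2 209.5] [ 93.4 152.7] (504, 138, 56, 143) [503.5 527.9  66. ]
```

View pics/w7.png

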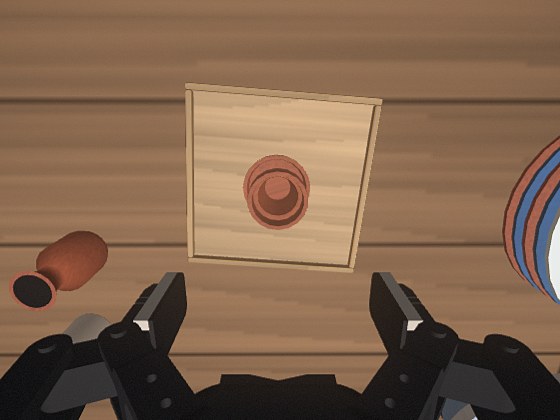

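The pot stands upright in the saucer, with the pot rim at (277,200) and the saucer ring concentric beneath at (276,188). The centring gets checked by number next, while I move over the vase.

Request:
send_rows --pt "-2 -8 0 0 0 0 85" --pt "-6 -17 0 0 0 0 85" --pt "-8 -24 0 0 0 0 85" --pt "-8 -24 0 0 0 0 85" --pt "-8 -24 0 0 0 0 85" --pt "-8 -24 0 0 0 0 85" --pt "-8 -24 0 0 0 0 85" --pt "-8 -24 0 0 0 0 85" --pt "-8 -22 0 0 0 0 85" --pt "-6 -12 0 0 0 0 85" --pt "-2 -6 0 0 0 0 85" --pt "0 0 0 0 0 0 85" --pt "0 0 0 0 0 0 85"

```text
clock: 16.0
tool_pos: [567.1, 78.8, 192.1]
tcp_rot: [0.001, -3.14, -0.001]
contact_force: [1.0, 0.4, 0.6]
width: 0.995
finger_force: 0.0
```

```bash
python3 - <<'E'
from h import *
im=cv2.imread("pics/w7.png")[:,:,::-1]
s,R=pose()
c,im=look("w8")
d=(im.max(2)<60).astype(np.uint8)
n,l,st,ce=cv2.connectedComponentsWithStats(d)
for i in range(1,n):
    if st[i,4]>150 and ce[i][1]<300: print("dark",st[i],ray(c,(st[i,0]+st[i,2]/2-.5,st[i,1]+st[i,3]/2-.5),85).round(1))
for e,b in blobs(im): print(np.round(e[0],1),np.round(e[1],1),b,ray(c,e[0],85).round(1))
im=ctrl.snapshot("top"); c=ctrl.calibration("top"); cv2.imwrite("pics/t8.png",cv2.resize(im[215:340,70:190,::-1],None,fx=4.5,fy=4.5))
E
```

```text
t 16.0 tcp [567.1  78.8 192.1] yaw_y 90.0 tilt 0.09 w 0.995 q [ 0.    0.48  1.47  0.    1.19 -1.57] F [1.  0.4 0.6]
dark [259 202  40  38 159] [570.7  78.8  85. ]
[278.6 209.2] [55.3 70.2] (252, 175, 54, 69) [561.6  78.9  85. ]
[ 74.9 200. ] [ 84.8 106.4] (24, 160, 112, 85) [554.3 -74.9  85. ]
[555.  117.5] [59.4 77.1] (521, 83, 39, 70) [494.5 272.   85. ]
[512.8 116.3] [65.2 82.6] (476, 79, 64, 76) [493.7 242.3  85. ]
[111.1  58. ] [68. 89.] (68, 23, 84, 75) [456.8 -32.1  85. ]
```

View pics/t8.png

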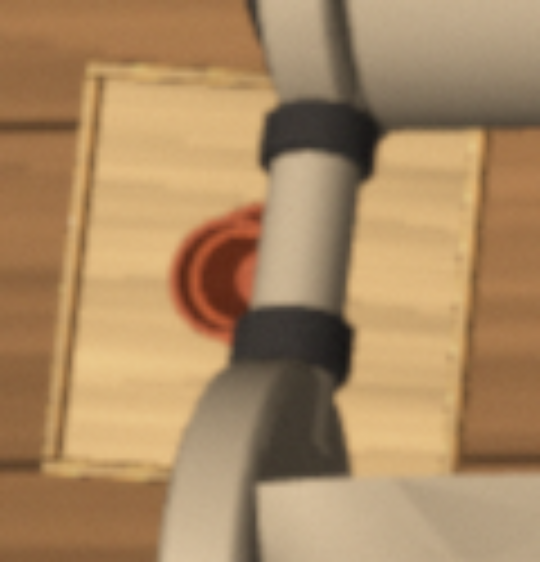

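The arm hides the right half of the saucer in this crop, so I'll check that later. The vase mouth reads (570,79); descend to TCP z≈40 and grip the body.

Request:
send_rows --pt "-2.5 0 10 0 0 0 85" --pt "0 0 20 0 0 0 85" --pt "0 0 25 0 0 0 85" --pt "0 0 25 0 0 0 85" --pt "0 0 25 0 0 0 85" --pt "0 0 20 0 0 0 85" --pt "0 0 14 0 0 0 85" --pt "0 0 8 0 0 0 85" --pt "0 0 4 0 0 0 85" --pt "0 0 0 0 0 0 85" --pt "0 0 0 0 0 0 72" --pt "0 0 0 0 0 0 60" --pt "0 0 0 0 0 0 52" --pt "0 0 0 0 0 0 46" --pt "0 0 0 0 0 0 44" --pt "0 0 0 0 0 0 44" --pt "0 0 0 0 0 0 44" --pt "0 0 0 0 0 0 44" --grip_force 45

```text
clock: 17.6
tool_pos: [570.7, 78.4, 43.1]
tcp_rot: [-0.001, 3.139, 0.0]
contact_force: [-0.8, 0.6, 4.9]
width: 0.566
finger_force: 46.3
```

```bash
python3 -c "
from h import *
togo([570,79,40])"
```

```text
t 17.6 tcp [570.7  78.4  43.1] yaw_y 90.1 tilt 0.12 w 0.566 q [ 0.    0.66  1.61  0.    0.86 -1.57] F [-0.8  0.6  4.9]
tool delta [0.7 0.6 3.1]
```

Request:
send_rows --pt "0 0 -4 0 0 0 44" --pt "0 0 -8 0 0 0 44" --pt "0 0 -16 0 0 0 44" --pt "0 0 -24 0 0 0 44" --pt "0 0 -24 0 0 0 44" --pt "0 0 -24 0 0 0 44" --pt "0 0 -14 0 0 0 44" --pt "0 0 -6 0 0 0 44" --pt "0 0 0 0 0 0 44"

```text
clock: 18.35
tool_pos: [570.8, 78.3, 163.5]
tcp_rot: [-0.002, 3.138, 0.0]
contact_force: [1.2, -0.7, -2.1]
width: 0.564
finger_force: 47.0
```

Request:
send_rows --pt "0 -8 0 0 0 0 44" --pt "-1 -16 0 0 0 0 44" --pt "-2 -24 0 0 0 0 44" --pt "-2 -24 0 0 0 0 44" --pt "-2 -24 0 0 0 0 44" --pt "-2 -24 0 0 0 0 44" --pt "-2 -24 0 0 0 0 44" --pt "-2 -24 0 0 0 0 44" --pt "-2 -24 0 0 0 0 44" --pt "-2 -24 0 0 0 0 44" --pt "-2 -24 0 0 0 0 44" --pt "-2 -24 0 0 0 0 44" --pt "-1 -24 0 0 0 0 44" --pt "-1 -24 0 0 0 0 44" --pt "-1 -18 0 0 0 0 44" --pt "0 -9 0 0 0 0 44" --pt "0 -5 0 0 0 0 44" --pt "0 0 0 0 0 0 44" --pt "0 0 0 0 0 0 44"

```text
clock: 19.93
tool_pos: [594.1, -264.8, 161.0]
tcp_rot: [0.002, -3.14, -0.002]
contact_force: [1.0, 0.6, -2.0]
width: 0.562
finger_force: 47.0
```

```bash
python3 - <<'E'
from h import *
togo([593.4,-265.6,49])
c,im=look("w9")
for e,b in blobs(im): print(np.round(e[0],1),np.round(e[1],1),b)
t=ctrl.snapshot("top"); c=ctrl.calibration("top")
for e,b in blobs(t): print("top",np.round(e[0],1),b,ray(c,e[0],16).round(1))
cv2.imwrite("pics/t9.png",cv2.resize(t[215:340,70:190,::-1],None,fx=4,fy=4))
E
```

```text
t 19.93 tcp [ 594.1 -264.8  161. ] yaw_y 90.1 tilt 0.1 w 0.562 q [-0.54  0.64  1.27  0.    1.23 -2.11] F [ 1.   0.6 -2. ]
tool delta [  0.6  -0.9 112. ]
[278.4 327.9] [131.  188.2] (216, 234, 123, 141)
[549.2 175.7] [ 90.4 116.7] (496, 125, 64, 103)
[252.9 108.8] [78.1 81.5] (214, 68, 79, 82)
[532.1  27. ] [57.6 69.1] (504, 0, 56, 61)
top [306.8 298. ] (293, 284, 29, 29) [448.4 -62.2  16. ]
top [126.9 276.5] (109, 261, 36, 31) [494.9 292.1  16. ]
top [319.1 239.4] (301, 221, 37, 37) [562.7 -89.1  16. ]
```

View pics/w9.png

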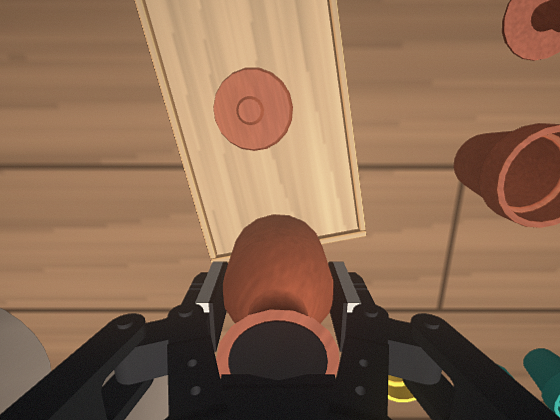

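The vase is held upright. The jar knob is at (250,110), and the tray's far corners are at (213,257) and (366,236).

```bash
python3 - <<'E'
from h import *
c=ctrl.calibration("wrist")
a,b=ray(c,(213,258),16)[:2],ray(c,(366,235),16)[:2]; u=(b-a)/np.linalg.norm(b-a); ux=np.array([u[1],-u[0]])
print(a.round(),b.round(),np.linalg.norm(b-a)); m=(a+b)/2; ct=m-150*ux; print("centre",ct,np.degrees(np.arctan2(ux[1],ux[0])))
j=ray(c,(250,110),70)[:2]; print("jar",j,(j-ct)@ux,(j-ct)@u)
v=np.array([594.1,-264.8]);print("vase loc",(v-ct)@ux,(v-ct)@u,"local104",ct+104*ux)
E
```

```text
[ 649. -325.] [ 626. -184.] 142.82199160544252
centre [ 489.26176217 -279.18123424] 9.370890761815055
jar [ 516.99247583 -283.01072348] 26.737112145309485 -8.293630193525674
vase loc 105.78079315052886 -2.8809389472905647 local104 [ 591.87388346 -262.24746428]
```

View pics/t9.png

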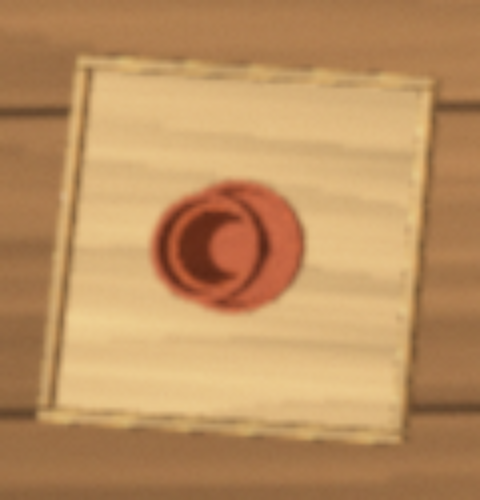

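The square tray crop shows the pot rim centred near crop (212,248) and the saucer near (232,247). With parallax that is about 4 mm off, inside the 10 mm limit. The vase target is local (106,-3), about 79 mm from the jar. Lower it.

Request:
send_rows --pt "0 0 10 0 0 0 44" --pt "0 0 20 0 0 0 44" --pt "0 0 24 0 0 0 44" --pt "0 0 22 0 0 0 44" --pt "0 0 16 0 0 0 44" --pt "0 0 10 0 0 0 44" --pt "0 0 5 0 0 0 44" --pt "0 0 2 0 0 0 44" --pt "0 0 1 0 0 0 44" --pt "0 0 0 0 0 0 44" --pt "0 0 0 0 0 0 44"

```text
clock: 20.95
tool_pos: [595.1, -265.9, 52.8]
tcp_rot: [-0.002, 3.14, -0.001]
contact_force: [-0.2, -0.3, -3.4]
width: 0.566
finger_force: 47.0
```

```bash
python3 -c "
from h import *
togo([594,-264.5,49.1])"
```

```text
t 20.95 tcp [ 595.1 -265.9   52.8] yaw_y 90.1 tilt 0.11 w 0.566 q [-0.54  0.76  1.37  0.    1.01 -2.11] F [-0.2 -0.3 -3.4]
tool delta [1.1 1.4 3.7]
```

Request:
send_rows --pt "0.5 1 2 0 0 0 44" --pt "0 0 1 0 0 0 44" --pt "0 0 0.6 0 0 0 44" --pt "0 0 0 0 0 0 44" --pt "0 0 0 0 0 0 48" --pt "0 0 0 0 0 0 51" --pt "0 0 0 0 0 0 55" --pt "0 0 0 0 0 0 64" --pt "0 0 0 0 0 0 75" --pt "0 0 0 0 0 0 85" --pt "0 0 0 0 0 0 85" --pt "0 0 -10 0 0 0 85" --pt "0 0 -25 0 0 0 85" --pt "0 0 -35 0 0 0 85" --pt "0 0 -35 0 0 0 85" --pt "0 0 -30 0 0 0 85" --pt "0 0 0 0 0 0 85"

```text
clock: 22.37
tool_pos: [596.7, -266.2, 191.7]
tcp_rot: [-0.002, 3.13, -0.011]
contact_force: [0.9, 0.4, 1.0]
width: 0.994
finger_force: 0.0
```

```bash
python3 -c "
from h import *
togo([447,-62,200])"
```

```text
t 22.37 tcp [ 596.7 -266.2  191.7] yaw_y 90.1 tilt 0.77 w 0.994 q [-0.54  0.62  1.23  0.    1.28 -2.11] F [0.9 0.4 1. ]
tool delta [149.4 204.3 -11.4]
```

Released cleanly. Now to above the candlestick.

Request:
send_rows --pt "6 8 0 0 0 0 85" --pt "12 17 0 0 0 0 85" --pt "17 23 0 0 0 0 85" --pt "17 23 0 0 0 0 85" --pt "17 23 0 0 0 0 85" --pt "17 23 0 0 0 0 85" --pt "17 23 0 0 0 0 85" --pt "17 23 0 0 0 0 85" --pt "15 21 0 0 0 0 85" --pt "9 12 0 0 0 0 85" --pt "5 7 0 0 0 0 85" --pt "0 0 0 0 0 0 85" --pt "0 0 0 0 0 0 85"

```text
clock: 23.45
tool_pos: [445.4, -62.1, 183.6]
tcp_rot: [-0.002, 3.14, -0.001]
contact_force: [-0.3, -0.1, 1.1]
width: 0.994
finger_force: 0.0
```

```bash
python3 - <<'E'
from h import *
s,R=pose()
c,im=look("w10")
for e,b in blobs(im): print(np.round(e[0],1),np.round(e[1],1),b,ray(c,e[0],54).round(1))
d=(im.max(2)<75).astype(np.uint8)
n,l,st,ce=cv2.connectedComponentsWithStats(d)
for i in range(1,n):
    if st[i,4]>60 and ce[i][1]<300: print("dark",st[i],ce[i].round(),ray(c,ce[i],54).round(1))
t=ctrl.snapshot("top"); c=ctrl.calibration("top")
for e,b in blobs(t): print("top",np.round(e[0],1),b,ray(c,e[0],40).round(1))
cv2.imwrite("pics/t10.png",cv2.resize(t[180:370,350:490,::-1],None,fx=3.1,fy=3.1))
E
```

```text
t 23.45 tcp [445.4 -62.1 183.6] yaw_y 90.1 tilt 0.1 w 0.994 q [-0.31  0.27  1.82 -0.    1.05 -1.88] F [-0.3 -0.1  1.1]
[ 82.9 328.3] [25.  59.4] (54, 314, 58, 29) [ 566.2 -248.    54. ]
[254.  334.9] [72.4 81.3] (213, 303, 79, 69) [573.6 -85.4  54. ]
[ 41.9 276.8] [60.  85.5] (1, 247, 85, 63) [ 511.2 -274.5   54. ]
[277.4 196.4] [60.1 60.6] (247, 167, 62, 61) [436.3 -63.1  54. ]
dark [268 203  20  18 279] [277. 212.] [449.3 -63.   54. ]
top [126.9 276.3] (109, 261, 36, 31) [495.1 284.9  40. ]
top [419.9 261.4] (405, 248, 29, 28) [ 515.6 -279.7   40. ]
top [319.1 239.5] (301, 222, 36, 36) [560.7 -87.2  40. ]
top [409.3 222.1] (396, 210, 26, 25) [ 591.9 -263.2   40. ]
```

View pics/t10.png

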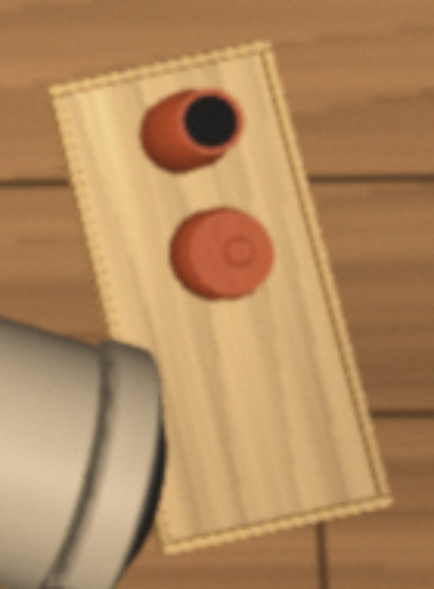

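The vase stands upright in the tray at crop (190,130), well clear of the jar at (222,255). The candle hole reads (449,-63), so I descend and grip the cup.

Request:
send_rows --pt "-3 -1 10 0 0 0 85" --pt "0 0 20 0 0 0 85" --pt "0 0 25 0 0 0 85" --pt "0 0 25 0 0 0 85" --pt "0 0 22 0 0 0 85" --pt "0 0 17 0 0 0 80" --pt "0 0 12 0 0 0 75" --pt "0 0 7 0 0 0 70" --pt "0 0 2 0 0 0 65" --pt "0 0 0 0 0 0 55" --pt "0 0 0 0 0 0 45" --pt "0 0 0 0 0 0 37" --pt "0 0 0 0 0 0 31" --pt "0 0 0 0 0 0 26" --pt "0 0 0 0 0 0 24" --pt "0 0 0 0 0 0 24" --pt "0 0 0 0 0 0 24" --pt "0 0 0 0 0 0 24" --grip_force 45

```text
clock: 25.05
tool_pos: [448.3, -62.9, 44.0]
tcp_rot: [-0.002, 3.14, -0.001]
contact_force: [-1.3, 0.5, 6.6]
width: 0.333
finger_force: 44.5
```

```bash
python3 -c "
from h import *
togo([416.5,-296.5,145])"
```

```text
t 25.05 tcp [448.3 -62.9  44. ] yaw_y 90.1 tilt 0.1 w 0.333 q [-0.31  0.5   1.96  0.    0.67 -1.88] F [-1.3  0.5  6.6]
tool delta [  31.9 -233.6 -101. ]
```

Request:
send_rows --pt "0 0 -4 0 0 0 24" --pt "0 0 -10 0 0 0 24" --pt "0 0 -20 0 0 0 24" --pt "0 0 -22 0 0 0 24" --pt "0 0 -14 0 0 0 24" --pt "1 -8 0 0 0 0 24" --pt "2 -16 0 0 0 0 24" --pt "3 -23 0 0 0 0 24" --pt "3 -23 0 0 0 0 24" --pt "3 -23 0 0 0 0 24" --pt "3 -23 0 0 0 0 24" --pt "3 -23 0 0 0 0 24" --pt "3 -23 0 0 0 0 24" --pt "3 -23 0 0 0 0 24" --pt "3 -23 0 0 0 0 24" --pt "2 -16 0 0 0 0 24" --pt "1 -9 0 0 0 0 24" --pt "0 -3 0 0 0 0 24" --pt "0 0 0 0 0 0 24" --pt "0 0 0 0 0 0 24"

```text
clock: 26.72
tool_pos: [417.8, -298.0, 112.6]
tcp_rot: [0.002, -3.141, -0.002]
contact_force: [0.0, 0.6, -1.2]
width: 0.335
finger_force: 44.6
```

```bash
python3 - <<'E'
from h import *
togo([418,-299,50])
c,im=look("w11")
for e,b in blobs(im): print(np.round(e[0],1),np.round(e[1],1),b,ray(c,e[0],70).round(1))
E
```

```text
t 26.72 tcp [ 417.8 -298.   112.6] yaw_y 90.1 tilt 0.08 w 0.335 q [-0.77  0.47  1.74  0.    0.93 -2.34] F [ 0.   0.6 -1.2]
tool delta [-0.3 -1.1 62.6]
[282.3 293.8] [121.5 179. ] (224, 207, 108, 173) [ 445.7 -295.8   70. ]
```

View pics/w11.png

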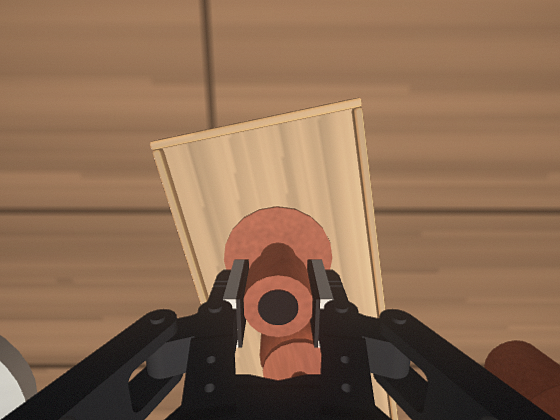

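The candlestick is level, central across the tray, with the jar behind it. Lower and set down.

Request:
send_rows --pt "0 -0.5 8 0 0 0 24" --pt "0 0 16 0 0 0 24" --pt "0 0 16 0 0 0 24" --pt "0 0 10 0 0 0 24" --pt "0 0 5 0 0 0 24" --pt "0 0 2 0 0 0 24" --pt "0 0 1 0 0 0 24" --pt "0 0 0 0 0 0 24" --pt "0 0 0 0 0 0 24"

```text
clock: 27.52
tool_pos: [418.4, -299.6, 55.7]
tcp_rot: [-0.002, 3.141, -0.001]
contact_force: [0.5, -0.3, -2.0]
width: 0.333
finger_force: 44.6
```

```bash
python3 -c "
from h import *
togo([418,-299,50])"
```

```text
t 27.52 tcp [ 418.4 -299.6   55.7] yaw_y 90.1 tilt 0.07 w 0.333 q [-0.77  0.56  1.78  0.    0.79 -2.34] F [ 0.5 -0.3 -2. ]
tool delta [0.4 0.6 5.7]
```

Request:
send_rows --pt "0 0 3 0 0 0 24" --pt "0 0 1.5 0 0 0 24" --pt "0 0 1 0 0 0 24" --pt "0 0 0 0 0 0 24" --pt "0 0 0 0 0 0 28" --pt "0 0 0 0 0 0 31" --pt "0 0 0 0 0 0 35" --pt "0 0 0 0 0 0 45" --pt "0 0 0 0 0 0 60" --pt "0 0 0 0 0 0 70" --pt "0 0 0 0 0 0 70" --pt "0 0 -10 0 0 0 70" --pt "0 0 -25 0 0 0 70" --pt "0 0 -35 0 0 0 70" --pt "0 0 -35 0 0 0 70" --pt "0 0 -35 0 0 0 70" --pt "0 0 0 0 0 0 70"

```text
clock: 28.93
tool_pos: [420.5, -301.5, 197.1]
tcp_rot: [-0.002, 3.132, -0.014]
contact_force: [0.4, -1.4, 0.3]
width: 0.821
finger_force: 0.0
```

Request:
send_rows --pt "0 10 0 0 0 0 70" --pt "0 20 0 0 0 0 70" --pt "0 25 0 0 0 0 70" --pt "0 25 0 0 0 0 70" --pt "0 25 0 0 0 0 70" --pt "0 25 0 0 0 0 70" --pt "0 25 0 0 0 0 70" --pt "0 25 0 0 0 0 70" --pt "0 25 0 0 0 0 70" --pt "0 25 0 0 0 0 70" --pt "0 25 0 0 0 0 70" --pt "0 20 0 0 0 0 70" --pt "0 10 0 0 0 0 70" --pt "0 0 0 0 0 0 70"

```text
clock: 30.1
tool_pos: [416.7, -12.4, 188.9]
tcp_rot: [0.006, -3.14, -0.001]
contact_force: [-1.0, 0.2, 0.1]
width: 0.817
finger_force: 0.0
```

```bash
python3 - <<'E'
from h import *
pose()
t=ctrl.snapshot("top"); c=ctrl.calibration("top")
for e,b in blobs(t): print("top",np.round(e[0],1),b,ray(c,e[0],16).round(1))
cv2.imwrite("pics/t12.png",cv2.resize(t[170:370,70:490,::-1],None,fx=1.9,fy=1.9))
s=ctrl.snapshot("scene"); cv2.imwrite("pics/s12.png",cv2.resize(s[110:290,100:450,::-1],None,fx=2.2,fy=2.2))
E
```

```text
t 30.1 tcp [416.7 -12.4 188.9] yaw_y 90.2 tilt 0.12 w 0.817 q [-0.21  0.21  1.89  0.    1.04 -1.79] F [-1.   0.2  0.1]
top [429.4 312.4] (415, 298, 29, 30) [ 417.7 -299.3   16. ]
top [126.8 276.2] (109, 261, 36, 31) [495.3 292.2  16. ]
top [420.1 261.3] (405, 248, 29, 28) [ 516.5 -286.7   16. ]
top [318.9 239.4] (301, 222, 37, 36) [562.7 -88.8  16. ]
top [409.5 222.1] (396, 210, 26, 25) [ 594.5 -269.8   16. ]
```

View pics/s12.png

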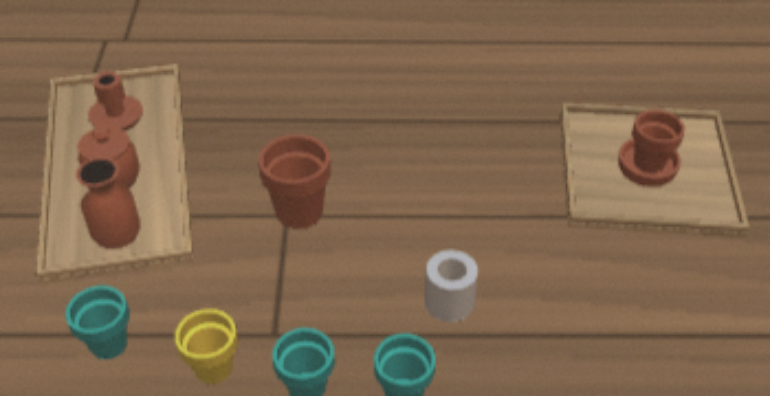

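All pieces stand upright in the right trays: vase at crop (108,205), jar at (107,160) and candlestick at (115,105), with clear gaps in the top view. The pot sits in the saucer at (655,150), and the big pot, jar and prop have not moved. The gripper is clear of everything, so I'm handing in.

```bash
python3 -c "
from cell import ctrl
print(ctrl.hand_in())"
```

```text
the job is handed in; nothing more can be done
None
```

I made up both orders and handed the job in at about 30 s; the camera checks looked right, but the hand-in returned no verdict: the small pot stands in the saucer in the square tray, and the vase and candlestick stand clear of the unmoved jar in the long tray.

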